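# Slide the long pin home against the stop of a V-groove jig

## Robot

A 7-joint arm with a two-finger parallel gripper is mounted at the origin on the work surface. World frame = base frame: x ahead of the robot, y to its left, z up, the work surface at z = 0. Lengths are in m, angles in rad, forces in N, time in s.
With the tool pointing down it reaches from about 0.425 to 0.875 m from the base axis. Payload 4.7 kg.
Tool frame: the origin (TCP) lies on the centre line of the jaws, within the pads' length; the fingertips stand 22 mm ahead of it and the grasp point (between the pads) lies 3 mm ahead of it (bot.tip_extent is the distance from the TCP to the fingertips, in m); z points along the fingers, y is the line along which they close (so a half turn about z gives the same grasp; the last joint's range is limited). The gripper opens to 85 mm and grips with 20 to 120 N. Pads are 22 mm wide; open, the fingers measure 114 mm over their backs; the gripper's body (76 mm by 85 mm) begins 54 mm behind the grasp point. The pads swing forward as they close: fully open they stand 13 mm farther back than shut.
Start: joints at [-1.117, 0.321, -0.07, 1.45, 0.023, 1.371, -0.057], TCP at [0.277, 0.588, 0.253] pointing down, gripper open.
Joint ranges: [-2.86, 2.86], [-0.3, 2.09], [-1.38, 1.24], [0.06, 2.45], [-1.56, 4.7], [0.09, 2.05], [-2.69, 2.69]. Speed limits (rad/s): [2.57, 2.57, 3.14, 3.14, 3.14, 3.14, 3.14].

## Interface

Orientations are given as a 3x3 rotation matrix whose columns are the frame's x, y, z axes.
In Python, from bench import bot gives the robot as it stands.
- The arm moves only by the tool move_arm, never from a script. Its argument "series" is a list of rows, each a list of 5 numbers: the shift along the tool's x, y, z in cm, then the turn about the tool's z in degrees, then the finger opening in cm, from 0 to 8.54. A call has 1 to 20 rows; each row shifts and turns the commanded pose from where the row before left it, along the tool's axes as they then stand; what a row does not reach is not made up. A row lasts 1/8 s, in which the tool goes at most 62.5 mm and 10.7 degrees, less where a joint would pass 70% of its speed; a pose out of reach is approached as far as the arm can. A call with a gripper value outside its range is refused whole. The fingers move at their own pace and stop on an object; the grip force is fixed at half the most. Time passes only in rows, so rows that do not move let the fingers close. It gives the time, the measured TCP pose, the force, the opening and the grip force at its end, in the units of the state.
- bot.get_obs(): the state, without advancing time (a new reading comes with each control period).
- bot.read_camera(name): name is "side" or "top" or "wrist"; returns a dict with "img" (480x640x3 uint8, red, green, blue), "K" (3x3 intrinsics, pixels), "xyz" and "attitude" of the camera in the world. Camera axes: x right, y up, looking along -z (the intrinsics and any distortion apply to the point x, -y, -z); pixel columns grow to the right and rows downward; lengths in m; the calibration is good to about 2 mm. A picture is of the moment at which its call begins. There is no depth.
- bot.hand_in(): hands the job in; it is judged then, once.
The state is a dict: "time": time; "qpos": joint angles; "qd": joint speeds; "effort": joint torques, N m; "tcp_pos": TCP position; "ee_rot": TCP orientation; "ft_force": force on the tool from outside, world axes, zero at the start; "ft_torque": the same for the moment, N m; "width": finger opening in m; "finger_force": force on a finger pad.
Only numpy, scipy, OpenCV 4.12 (cv2) and the standard library are available. Lean on these libraries where they do the work, as an engineer would, in place of code of your own. Each camera call takes 0.05 s, during which the arm holds its last target. There are 200 camera calls.

## Task

Two round steel pins lie in the two V-grooves of the plywood jig. Slide the longer pin gently along its groove until its end rests against the wooden stop, keeping it down in the groove all the way, and let go. Leave the shorter pin where it lies.

Things in the scene. Friction and masses are not known exactly. Their poses are not given: they have to be found in the camera images.
- jig: Fixed plywood board, 340 x 170 x 12 mm, with two V-grooves of dark angle iron and a wooden stop block across one end. Origin: on the bench under the middle of the grooves. x runs along the grooves to the stop (robot's left), y across, z up. Groove centres at y = +-45 mm, from x = -150 (open end) to 120 mm (stop); bottoms 18 mm, upper edges 36 mm above the bench, 42 mm wide over the edges.
- stop_face (a point): Point on the wooden stop's face, midway between the grooves, 36 mm above the bench (height of the pins' axes); in the jig's frame x = 120, y = 0 mm. The stop block is 22 mm thick, 160 mm wide and its top is 62 mm above the bench; it closes both grooves.
- long_pin: The longer plain round steel pin, diameter 26, length 110 mm, about 0.46 kg, lying loose in either groove, 40 to 130 mm short of the stop. Origin: middle of its axis, 36 mm above the bench; x along the axis (y, z turn as it rolls). It is 13 mm proud of the groove's edges. It slides with dry friction (below 7 N) and stays where it is left; when home its origin is 55 mm from the stop's face.
- short_pin: The shorter pin of the same steel and 26 mm diameter, 60 mm long, about 0.25 kg, lying loose in the other groove; origin at the middle of its axis, x along its axis. To be left alone.
Not all that is in view belongs to the job. What is shaped like the long_pin but black, red or turquoise is not meant.

How it is judged:
At the end, for the whole second after the job is handed in: The long pin lies at rest down in a groove of the jig (within 5 mm of its lying height and 10 degrees of the groove's direction) with its end within 10 mm of the stop's face; the short pin is within 15 mm of where it lay (x of long_pin in the frame of jig between 0.055 and 0.07 m and z of long_pin in the frame of jig between 0.031 and 0.042 m and angle between the x axis of long_pin and the x axis of jig, either way round below 0.17 rad and linear speed of long_pin below 0.02 m/s and distance of short_pin from where it was at the start of the episode below 0.015 m); the robot touches nothing.
It fails at once if the long pin is lifted out of its groove (its middle more than 14 mm above its lying height) (z of long_pin in the frame of jig above 0.05 m).
It fails at once if the long pin is rammed or pressed hard: more than 150 N between it and the jig (contact force between long_pin and jig above 150 N).
It fails at once if the long pin is shot along faster than 0.4 m/s (linear speed of long_pin above 0.4 m/s).
It fails at once if the short pin is moved by more than 15 mm (distance of short_pin from where it was at the start of the episode above 0.015 m).
It also fails if it takes over 32 s, if anything falls off the work surface, if the arm or the gripper's body presses on something with over 40 N, if the wrist force passes 120 N, or if a joint passes its speed limit or range.

## Working session

There is one attempt and no reset: what is moved stays moved. The work goes in short steps, Python scripts to look and compute and a tool call to move; the robot and the scene stay as the last step left them, time stands still between calls to the robot, and variables do not carry over. Pictures are saved under pics/ and viewed, at most 10 in all, crops included, and the job is handed in when it is done.

Besides the shell and the picture viewer there is one more tool, called after "Request:" as name([rows], argument=value, ...), one row to a line, values as JSON. move_arm: Moves the arm, as the interface text tells. Its arguments: {"type":"object","properties":{"series":{"type":"array","items":{"type":"array","items":{"type":"number"}}}},"required":["series"]}

```bash
mkdir -p pics; cat > h.py <<'E'
import numpy as np, cv2, json
def save(c,name):
    d=c; cv2.imwrite(f'pics/{name}.png',cv2.cvtColor(d['img'],cv2.COLOR_RGB2BGR))
    np.savez(f'pics/{name}.npz',**{k:np.array(v) for k,v in d.items()})
def load(name): return np.load(f'pics/{name}.npz',allow_pickle=True)
def ray(d,u,v):
    K=d['K'];D=d['distortion'] if 'distortion' in d else None
    p=cv2.undistortPoints(np.array([[[u,v]]],float),K,D)[0,0]
    return d['attitude']@np.array([p[0],-p[1],-1])
def atz(d,u,v,z):
    r=ray(d,u,v);o=d['xyz'];return o+r*(z-o[2])/r[2]
E
python3 - <<'E'
from bench import bot
from h import *
for n in('top','side'):
    c=bot.read_camera(n);save(c,n+'0');print(n,[k for k in c],c['xyz'],np.round(c['attitude'],3).tolist(),c['K'].tolist() if hasattr(c['K'],'tolist') else c['K'], {k:v for k,v in c.items() if k not in('img','K','xyz','attitude')})
o=bot.get_obs();print(o['time'],o['tcp_pos'],np.round(o['ee_rot'],3).tolist(),o['width'])
E
```

```text
top ['img', 'K', 'xyz', 'attitude'] [0.36761207 0.08982324 0.97958123] [[0.012, 0.996, -0.09], [-1.0, 0.01, -0.025], [-0.024, 0.091, 0.996]] [[570.0841874472366, 0.0, 321.2404180080037], [0.0, 570.0841874472366, 235.1216266785307], [0.0, 0.0, 1.0]] {}
side ['img', 'K', 'xyz', 'attitude'] [ 0.36824713 -0.56051717  0.60145927] [[0.987, 0.092, -0.131], [-0.16, 0.63, -0.76], [0.013, 0.771, 0.636]] [[463.3176680458885, 0.0, 324.2068733990838], [0.0, 463.3176680458885, 248.57027913495875], [0.0, 0.0, 1.0]] {}
0.1 [0.27659449 0.58774067 0.25232333] [[-0.905, 0.426, -0.001], [0.426, 0.905, -0.002], [-0.0, -0.002, -1.0]] 0.08578764381202342
```

View pics/top0.png

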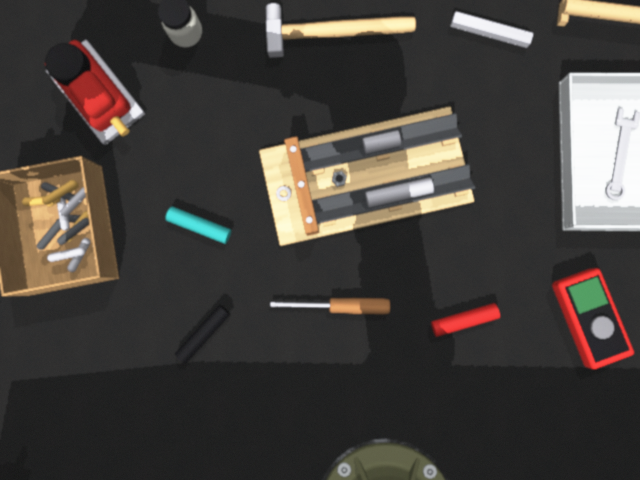

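View pics/side0.png

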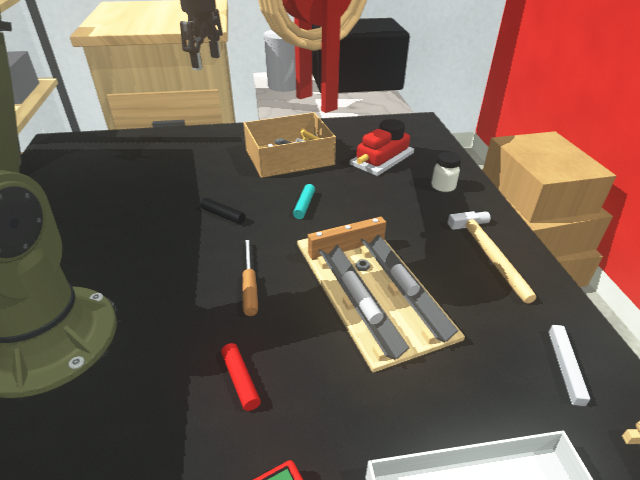

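The top view shows the stop at about (300,185). The long pin is in the nearer groove, around (367..432, 191), and the short pin is in the far groove at (382,141). I'll enlarge the jig.

```bash
python3 - <<'E'
import cv2
i=cv2.imread('pics/top0.png')[95:255,250:490]
cv2.imwrite('pics/crop0.png',cv2.resize(i,(800,533),interpolation=cv2.INTER_CUBIC))
E
```

```text
(no output)
```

View pics/crop0.png

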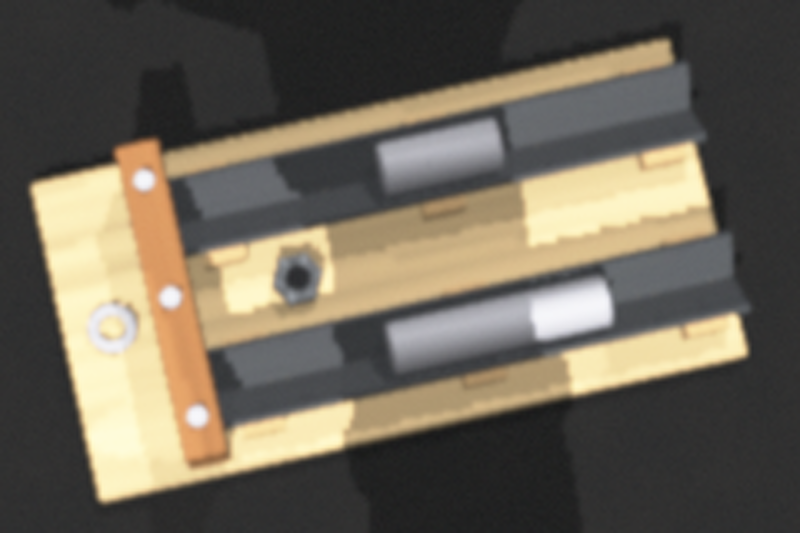

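```bash
cat > m.py <<'E'
from h import *
d=load('top0')
P=lambda u,v,z: atz(d,250+(u+.5)*.3-.5,95+(v+.5)*.3-.5,z)
pts={'long L':(391,350,.036),'long R':(609,302,.036),'short L':(381,169,.036),'short R':(500,145,.036),
'stop a':(160,140,.062),'stop b':(228,458,.062),'stop c':(115,147,.062),'stop d':(190,464,.062),'bd1':(30,185,.012),'bd2':(100,502,.012),'bd3':(747,355,.012)}
R={k:P(*v) for k,v in pts.items()}
for k,v in R.items():print(k,v.round(4))
a=lambda p,q:(np.linalg.norm(R[q]-R[p]).round(4),np.degrees(np.arctan2(*(R[q]-R[p])[1::-1])).round(2))
for p in [('long R','long L'),('short R','short L'),('stop a','stop b'),('stop c','stop d'),('bd1','bd2'),('bd3','bd2')]:print(p,a(*p))
u=(R['bd2']-R['bd3']);u/=np.linalg.norm(u)
print('u',u,'gap',(( R['stop a']+R['stop b'])/2-R['long L'])@u)
E
python3 m.py
```

```text
long L [0.5134 0.0375 0.036 ]
long R [ 0.5386 -0.0713  0.036 ]
short L [0.6057 0.043  0.036 ]
short R [ 0.6184 -0.0169  0.036 ]
stop a [0.613  0.1532 0.062 ]
stop b [0.4558 0.1177 0.062 ]
stop c [0.6094 0.1754 0.062 ]
stop d [0.4527 0.1361 0.062 ]
bd1 [0.6022 0.224  0.012 ]
bd2 [0.4374 0.1844 0.012 ]
bd3 [ 0.5161 -0.1454  0.012 ]
('long R', 'long L') (np.float64(0.1117), np.float64(103.03))
('short R', 'short L') (np.float64(0.0613), np.float64(101.98))
('stop a', 'stop b') (np.float64(0.1612), np.float64(-167.26))
('stop c', 'stop d') (np.float64(0.1615), np.float64(-165.92))
('bd1', 'bd2') (np.float64(0.1695), np.float64(-166.5))
('bd3', 'bd2') (np.float64(0.3391), np.float64(103.43))
u [-0.2322182   0.97266372  0.        ] gap 0.09037486983873466
```

All measured sizes match the spec: pin 111 mm, stop 161 mm, board 339 mm. The groove direction is about 103.2° and the gap to the stop is about 90 mm. My plan is to push the pin's rear end with closed fingers, tool x along the groove. First I'll turn the tool, then travel high.

Request:
move_arm([
  [0,0,0,10.3,0],
  [0,0,0,10.3,0],
  [0,0,0,10.3,0],
  [0,0,0,10.3,0],
  [0,0,0,10.4,0],
  [-2.5,0.3,0,0,0],
  [-5,0.7,0,0,0],
  [-5,0.7,0,0,0],
  [-5,0.7,0,0,0],
  [-5,0.7,0,0,0],
  [-5,0.7,0,0,0],
  [-5,0.7,0,0,0],
  [-5,0.7,0,0,0],
  [-5,0.7,0,0,0],
  [-5,0.7,0,0,0],
  [-5,0.7,0,0,0],
  [-5,0.7,0,0,0],
  [-5,0.7,0,0,0],
  [-5,0.7,0,0,0],
  [-5,0.7,0,0,0],
])

```text
time: 2.6
tcp_pos: [0.5409, -0.096, 0.2531]
ee_rot: [[-0.229, 0.973, -0.0], [0.973, 0.229, 0.0], [0.0, 0.0, -1.0]]
ft_force: [0.8, -0.6, -0.1]
width: -0.0
finger_force: 0.0
```

```bash
cat > s.py <<'E'
from bench import bot
from h import *
o=bot.get_obs();p=o['tcp_pos'];u=np.array([-.2284,.9736,0]);w=np.array([.9736,.2284,0])
e=np.array([.5386,-.0713,.036])
print(o['time'].__round__(3),p.round(4),'x rel pin end',((p-e)@u).round(4),'lateral',((p-e)@w).round(4),'z',p[2].round(4),np.round(o['ee_rot'],3).tolist(),o['ft_force'],o['width'],bot.tip_extent)
E
python3 s.py
```

```text
2.6 [ 0.5409 -0.096   0.2531] x rel pin end -0.0245 lateral -0.0034 z 0.2531 [[-0.229, 0.973, -0.0], [0.973, 0.229, 0.0], [0.0, 0.0, -1.0]] [ 0.8391202  -0.61280087 -0.08411464] -4.213232061335046e-05 0.022
```

Request:
move_arm([
  [-0.6,0.2,3,0,0],
  [-0.6,0.1,3,0,0],
  [0,0,3,0,0],
  [0,0,3,0,0],
  [0,0,2.5,0,0],
  [0,0,0,0,0],
  [0,0,0,0,0],
])

```text
time: 3.48
tcp_pos: [0.5468, -0.1057, 0.1091]
ee_rot: [[-0.228, 0.974, 0.001], [0.974, 0.228, -0.0], [-0.0, 0.001, -1.0]]
ft_force: [-0.1, -0.3, 0.5]
width: -0.0003
finger_force: 0.0
```

```bash
python3 s.py; python3 - <<'E'
from bench import bot
from h import *
c=bot.read_camera('side');save(c,'side1')
cv2.imwrite('pics/side1c.png',cv2.resize(cv2.imread('pics/side1.png')[200:380,290:490],(667,600),interpolation=cv2.INTER_CUBIC))
E
```

```text
3.475 [ 0.5468 -0.1057  0.1091] x rel pin end -0.0354 lateral 0.0002 z 0.1091 [[-0.228, 0.974, 0.001], [0.974, 0.228, -0.0], [-0.0, 0.001, -1.0]] [-0.11391643 -0.27733881  0.50876652] -0.00025145246197839845 0.022
```

View pics/side1c.png

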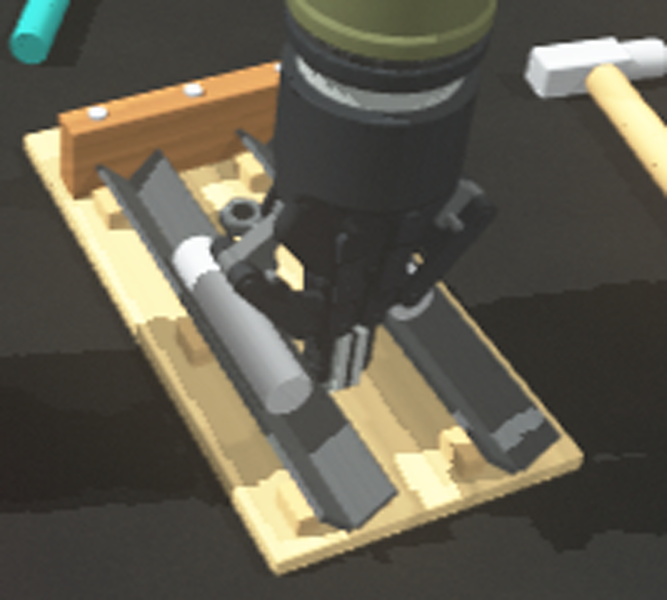

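The side view shows the closed fingers above the groove, behind the pin's near end (crop (290,392)). I'll lower them to a tip height of about 35 mm and cross-check the pin end from the side view.

```bash
python3 - <<'E'
from h import *
d=load('side1');print(atz(d,290+290*.3,200+392*.3,.036))
E
```

```text
[ 0.54179562 -0.07163833  0.036     ]
```

Request:
move_arm([
  [0,0,1.5,0,0],
  [0,0,1.5,0,0],
  [0,0,1,0,0],
  [0,0,0.6,0,0],
  [0,0,0.6,0,0],
  [0,0,0,0,0],
  [0,0,0,0,0],
])

```text
time: 4.4
tcp_pos: [0.5466, -0.1057, 0.0566]
ee_rot: [[-0.228, 0.974, 0.001], [0.974, 0.228, -0.0], [-0.0, 0.001, -1.0]]
ft_force: [-0.4, -0.7, 0.2]
width: 0.0003
finger_force: 0.0
```

```bash
python3 s.py
```

```text
4.4 [ 0.5466 -0.1057  0.0566] x rel pin end -0.0353 lateral -0.0 z 0.0566 [[-0.228, 0.974, 0.001], [0.974, 0.228, -0.0], [-0.0, 0.001, -1.0]] [-0.44749762 -0.69456936  0.16112194] 0.0002509682799631722 0.022
```

Request:
move_arm([
  [0.6,0,0,0,0],
  [0.6,0,0,0,0],
  [0.4,0,0,0,0],
  [0.3,0,0,0,0],
  [0.3,0,0,0,0],
  [0.3,0,0,0,0],
  [0.4,0,0,0,0],
  [0.5,0,0,0,0],
  [0.6,0,0,0,0],
  [0.6,0,0,0,0],
  [0.6,0,0,0,0],
  [0.4,0,0,0,0],
  [0.2,0,0,0,0],
])

```text
time: 6.02
tcp_pos: [0.533, -0.049, 0.0563]
ee_rot: [[-0.229, 0.974, -0.0], [0.974, 0.229, -0.0], [-0.0, -0.0, -1.0]]
ft_force: [-0.3, -4.1, 0.2]
width: 0.0
finger_force: 2.1
```

```bash
python3 s.py; python3 - <<'E'
from bench import bot
from h import *
c=bot.read_camera('side');save(c,'side2')
cv2.imwrite('pics/side2c.png',cv2.resize(cv2.imread('pics/side2.png')[200:380,290:490],(667,600),interpolation=cv2.INTER_CUBIC))
E
```

```text
6.025 [ 0.533  -0.049   0.0563] x rel pin end 0.023 lateral -0.0004 z 0.0563 [[-0.229, 0.974, -0.0], [0.974, 0.229, -0.0], [-0.0, -0.0, -1.0]] [-0.32532034 -4.07601836  0.19786271] 8.842665530397473e-07 0.022
```

View pics/side2c.png

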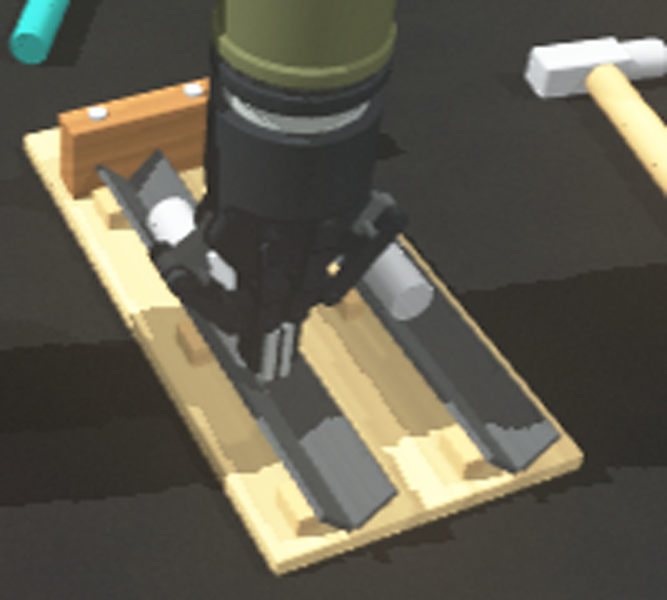

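The pin is sliding in its groove with about 4 N of push. About 56 mm remain, so I'll continue 48 mm and then creep.

Request:
move_arm([
  [0.2,0,0,0,0],
  [0.4,0,0,0,0],
  [0.5,0,0,0,0],
  [0.5,0,0,0,0],
  [0.5,0,0,0,0],
  [0.5,0,0,0,0],
  [0.5,0,0,0,0],
  [0.5,0,0,0,0],
  [0.4,0,0,0,0],
  [0.3,0,0,0,0],
  [0.2,0,0,0,0],
  [0.2,0,0,0,0],
  [0.1,0,0,0,0],
])

```text
time: 7.7
tcp_pos: [0.5218, -0.0024, 0.0563]
ee_rot: [[-0.229, 0.974, -0.001], [0.974, 0.229, -0.0], [-0.0, -0.001, -1.0]]
ft_force: [-0.7, -4.4, 1.0]
width: -0.0001
finger_force: 2.6
```

Request:
move_arm([
  [0.1,0,0,0,0],
  [0.1,0,0,0,0],
  [0.1,0,0,0,0],
  [0,0,0,0,0],
])

```text
time: 8.2
tcp_pos: [0.5211, 0.0006, 0.0563]
ee_rot: [[-0.229, 0.974, -0.001], [0.974, 0.229, -0.0], [0.0, -0.001, -1.0]]
ft_force: [-0.8, -5.7, 0.4]
width: 0.0
finger_force: 2.4
```

```bash
python3 s.py; python3 - <<'E'
from bench import bot
from h import *
c=bot.read_camera('side');save(c,'side3')
cv2.imwrite('pics/side3c.png',cv2.resize(cv2.imread('pics/side3.png')[200:380,290:490],(667,600),interpolation=cv2.INTER_CUBIC))
E
```

```text
8.2 [0.5211 0.0006 0.0563] x rel pin end 0.074 lateral -0.0006 z 0.0563 [[-0.229, 0.974, -0.001], [0.974, 0.229, -0.0], [0.0, -0.001, -1.0]] [-0.82809125 -5.67567234  0.42959436] 2.249533996158333e-05 0.022
```

View pics/side3c.png

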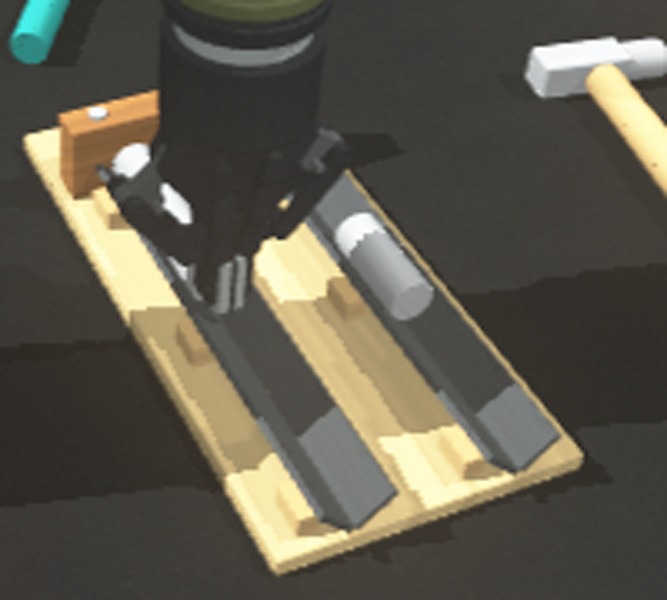

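The pin is close to the stop and still sliding. I'll creep 1 mm at a time and watch the force.

Request:
move_arm([
  [0.1,0,0,0,0],
  [0.1,0,0,0,0],
  [0.1,0,0,0,0],
  [0,0,0,0,0],
])

```text
time: 8.75
tcp_pos: [0.5204, 0.0035, 0.0563]
ee_rot: [[-0.229, 0.974, -0.001], [0.974, 0.229, -0.0], [0.0, -0.001, -1.0]]
ft_force: [-1.3, -5.2, 0.5]
width: 0.0001
finger_force: 2.5
```

Request:
move_arm([
  [0.1,0,0,0,0],
  [0.1,0,0,0,0],
  [0,0,0,0,0],
])

```text
time: 9.12
tcp_pos: [0.52, 0.0054, 0.0563]
ee_rot: [[-0.229, 0.974, -0.001], [0.974, 0.229, -0.0], [-0.0, -0.001, -1.0]]
ft_force: [-0.2, -5.4, 0.4]
width: -0.0002
finger_force: 2.5
```

Request:
move_arm([
  [0.1,0,0,0,0],
  [0.1,0,0,0,0],
  [0,0,0,0,0],
])

```text
time: 9.5
tcp_pos: [0.5197, 0.0063, 0.0564]
ee_rot: [[-0.228, 0.974, 0.0], [0.974, 0.228, -0.001], [-0.001, -0.0, -1.0]]
ft_force: [0.5, -8.0, 1.0]
width: -0.0006
finger_force: 3.6
```

Request:
move_arm([
  [0.1,0,0,0,0],
  [0,0,0,0,0],
])

```text
time: 9.75
tcp_pos: [0.5197, 0.0063, 0.0564]
ee_rot: [[-0.227, 0.974, 0.0], [0.974, 0.227, -0.003], [-0.003, -0.0, -1.0]]
ft_force: [1.3, -8.6, 0.5]
width: 0.0003
finger_force: 4.6
```

The TCP has stalled and the force has risen to 8.6 N, so the pin is against the stop. I'll back off, lift and check.

Request:
move_arm([
  [-0.4,0,0,0,0],
  [-0.8,0,0,0,0],
  [-1,0,0,0,0],
  [-1,0,0,0,0],
  [0,0,-2,0,0],
  [0,0,-4,0,0],
  [-3,0,-4,0,0],
  [-5,0,-4,0,0],
  [-5,0,-2,0,0],
  [-5,0,0,0,0],
  [0,0,0,0,0],
  [0,0,0,0,0],
])

```text
time: 11.25
tcp_pos: [0.5675, -0.1967, 0.2149]
ee_rot: [[-0.228, 0.974, -0.001], [0.974, 0.228, 0.001], [0.001, -0.001, -1.0]]
ft_force: [-0.8, 0.7, 0.2]
width: 0.0001
finger_force: 0.0
```

```bash
python3 s.py; python3 - <<'E'
from bench import bot
from h import *
c=bot.read_camera('top');save(c,'top4')
cv2.imwrite('pics/top4c.png',cv2.resize(cv2.imread('pics/top4.png')[95:255,250:490],(800,533),interpolation=cv2.INTER_CUBIC))
E
```

```text
11.25 [ 0.5675 -0.1967  0.2149] x rel pin end -0.1287 lateral -0.0005 z 0.2149 [[-0.228, 0.974, -0.001], [0.974, 0.228, 0.001], [0.001, -0.001, -1.0]] [-0.83772332  0.68751788  0.21978797] 0.0001395734655546176 0.022
```

View pics/top4c.png

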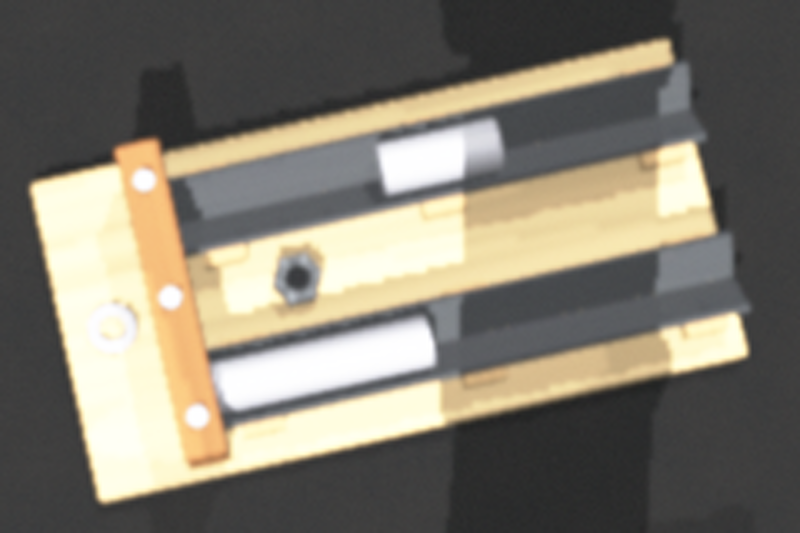

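The pin lies in the groove with its left end at (216,386), against the stop. The short pin hasn't moved. A quick numeric check, then I hand in if it agrees.

```bash
python3 - <<'E'
from h import *
d=load('top4')
P=lambda u,v,z: atz(d,250+(u+.5)*.3-.5,95+(v+.5)*.3-.5,z)
u=np.array([-.2284,.9736,0])
s=(P(160,140,.062)+P(228,458,.062))/2
print('gap mm from right end',((s-P(434,340,.036))@u-.110)*1e3,'left',((s-P(216,386,.036))@u)*1e3)
g=((s-P(434,340,.036))@u-.110)
from bench import bot
if abs(g)<.006: print(bot.hand_in())
E
```

```text
gap mm from right end 2.641635557849631 left 1.1106278210029248
the job is handed in; nothing more can be done
None
```

The long pin was slid along its groove to the wooden stop: the arm stalled there at about 9 N, and the final picture puts the pin's end within 3 mm of it. The short pin shows no movement in that picture, the gripper is clear, and the job is handed in; no verdict came back.

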